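# Draw out the draining unit's filter tray with the spring hook

## Robot

A 6-joint arm with a two-finger parallel gripper is mounted at the origin on the work surface. World frame = base frame: x ahead of the robot, y to its left, z up, the work surface at z = 0. Lengths are in m, angles in rad, forces in N, time in s.
With the tool pointing down it reaches from about 0.35 to 0.975 m from the base axis. Payload 4.9 kg.
Tool frame: the origin (TCP) lies at the very end of the fingers, on their centre line; the grasp point (between the pads) lies 19 mm behind it; z points along the fingers, x is the direction in which the jaws open and shut, and the axes are right-handed (so a half turn about z gives the same grasp; the last joint's range is limited). The gripper opens to 85 mm and grips with 20 to 120 N. Pads are 22 mm wide; open, the fingers measure 114 mm over their backs; the gripper's body (76 mm by 85 mm) begins 54 mm behind the grasp point. The pads swing forward as they close: fully open they stand 13 mm farther back than shut.
Start: joints at [-1.424, 0.053, 1.613, -0, 1.476, -0.119], TCP at [0.164, -0.603, 0.211] pointing down, gripper open.
Joint ranges: [-3.01, 3.01], [-1.01, 2.22], [0.06, 2.58], [-1.02, 4.17], [0.09, 2.62], [-3.14, 3.14]. Speed limits (rad/s): [2.57, 2.57, 3.14, 3.14, 3.14, 3.14].

## Interface

Orientations are given as a rotation vector (axis times angle).
In Python, from station import monitor, imaging, ticket gives the robot as it stands.
- The arm moves only by the tool step_arm, never from a script. Its argument "targets" is one flat list of numbers, 4 for each row, row after row: the shift along the tool's x, y, z in m, then the turn about the tool's z in rad. In form: [tx, ty, tz, roll, tx, ty, tz, roll, ...]. A call has 1 to 12 rows; each row is the pose to reach, as a shift and turn from the pose measured when the call began, along the tool's axes at that moment; what a row does not reach only later rows make up. A row lasts 1/12 s, in which the tool goes at most 41.7 mm and 7.16 degrees, less where a joint would pass 70% of its speed; a pose out of reach is approached as far as the arm can. A call with a gripper value outside its range is refused whole. "grip" is the finger opening in m, from 0 to 0.0854, set as the call begins (left out, the last holds). The fingers move at their own pace and stop on an object; "force" is the grip in N (left out, the last holds). Time passes only in rows, so rows that repeat a pose let the fingers close. It gives the time, the measured TCP pose, the force and the opening at its end, in the units of the state.
- monitor.get_obs(): the state, without advancing time (a new reading comes with each control period).
- imaging.get_image(name): name is "scene" or "top" or "wrist"; returns a dict with "color" (400x640x3 uint8, red, green, blue), "depth" (400x640 float32, m along the optical axis (not along the pixel's ray), 0 where there is no reading), "fov_y" (degrees; the focal length in pixels is half the picture's height over the tangent of half this angle, whatever the lens; pixels are square), "cx", "cy" (the principal point, pixels), "R" (3x3) and "t" (3): a world point X has camera coordinates R X + t. Camera axes: x right, y down, z forward; pixel columns grow to the right and rows downward; lengths in m; the calibration is good to about 2 mm. A picture is of the moment at which its call begins.
- ticket.finish_job(): hands the job in, once; it reports no verdict.
Trained networks look in a picture, given as the dict that the camera call returned (one of the last four; its "shot" number tells which), for a name from the list of things; names that differ only in an ending like _2 or _b are one class to them, and where a whole thing is asked for, a point or a joint stands for the part that bears it (a point fixed in the world has none). Each returns a list of dicts, best first, with "score" (0 to 1); they miss things now and then, are a little off and sometimes report something else, mostly with a low value. They report only what shows in the picture. A call takes as long as a camera call. They do not tell look-alikes from the thing itself.
- imaging.search_frame(name, picture): "uv" ([column, row] in pixels, amid what is visible of it).
- imaging.mark_of(name, picture): "uv" ([column, row] in pixels: a listed point, or the origin of a listed thing).
The state is a dict: "t": time; "q": joint angles; "dq": joint speeds; "effort": joint torques, N m; "tool_pos": TCP position; "tool_rot": TCP orientation; "contact_force": force on the tool from outside, world axes, zero at the start; "wrist_torque": the same for the moment, N m; "opening": finger opening in m.
Only numpy, scipy, OpenCV 4.12 (cv2) and the standard library are available. Lean on these libraries where they do the work, as an engineer would, in place of code of your own. Each camera call takes 0.05 s, during which the arm holds its last target.

## Task

Take the spring hook from the bench tool rack, hook it into the finger hole of the filter tray's tab and draw the tray gently out of the draining unit until its hold-open catch has clicked and the tray stays out by itself; touch the tray with nothing but the hook and do not wrench it against its stop. Then unhook it and hang the hook back upright in its own hole of the rack, leaving everything else where it is.

Things in the scene. Friction and masses are not known exactly. Their poses are not given: they have to be found in the camera images.
- hook: The spring hook, a hand tool of 0.12 kg hanging upright in one of the rack's three holes (which one varies; the other two tools have round handles and straight shafts). Under its square black handle a round collar, 38 mm across and 8 mm high, rests on the rack's plate. Origin: on the shaft's axis at the collar's underside; z up along the shaft
- hook_handle (a point): Middle of the hook's square black handle, 46 mm above the hook's origin. The handle is 22 x 22 mm, with flat sides facing the tool's x and y, and reaches from 39 mm below this point to 39 mm above. The hook bears best on load when held across its x sides
- hook_end (a point): The bend of the hook, 70 mm below its origin: a straight steel shaft, 5 mm in diameter, goes down from the collar and ends here in a foot at right angles, 5 mm thick, which points along the tool's -x and reaches 11 mm from the shaft's axis. The lowest point is 2.5 mm below. Axes as the hook's
- rack: Low grey steel bench rack, 250 mm along y, 75 mm along x, fixed. Top plate 95 mm above the bench, 5 mm thick, open beneath in front and behind, with three round holes of 28 mm diameter along the rack's y at -80, 0 and +80 mm; a tool hangs in the middle of each. Origin: centre of the underside
- unit: Draining unit for washed parts: a plain sheet-steel box, 260 mm deep (x), 250 mm wide (y), fixed; slotted deck 105 mm above the bench, its rim up to 112 mm. The filter tray slides out of its front, towards the unit's -x, on runners that pull it shut with about 3 N all the way: let go, it runs home. Origin: centre of the underside
- tray (a joint): How far the tray is drawn out, m; 0 shut. A hidden hold-open catch lies somewhere between 0.055 and 0.120, elsewhere each time, to be felt: in the 7 mm before it the pull rises to about 8 N, then drops as it clicks, and the tray then stays about 7 mm beyond it by itself. Some 2 mm farther is a hard stop. The tray bends at more than 15 N of pull or push
- finger_hole (a point): Centre of the finger hole's mouth, on the upper face of the flat tab standing out from the tray's front. Round vertical through hole, 24 mm diameter, in the middle of the tab, which is 4 mm thick, 54 mm wide, 46 mm deep and 63 mm above the bench, free beneath. Axes as the unit's: the tray is drawn along -x. Moves with the tray
- screwdriver: Screwdriver in the rack, round bulged black handle 80 mm high above the plate, a bystander. Origin at the underside of its collar
- nut_driver: Nut driver in the rack, round black handle 72 mm high above the plate, a bystander. Origin at the underside of its collar
- bowl_deck: Cast float bowl, about 70 x 50 x 26 mm, on the back half of the unit's deck, a bystander. Origin at its underside
- cap_deck: Black round cap, 64 mm in diameter, 36 mm high, on the back half of the unit's deck, a bystander. Origin at its underside
- carburettor: Carburettor, about 90 x 65 x 100 mm, on the bench right of the unit, a bystander. Origin at its underside
- bowl_bench: Cast float bowl, about 70 x 50 x 26 mm, on the bench, a bystander. Origin at its underside
- float: Yellow twin float, about 30 x 55 x 22 mm, on the bench, a bystander. Origin at its underside
- spray_can: Steel spray can, 66 mm in diameter, 190 mm high, beyond the rack, a bystander. Origin at its underside
Not all that is in view belongs to the job. What is shaped like the hook but orange or pink is not meant.

How it is judged:
On the way, in this order (a step that is already met when the one before it is completed fails the run):
1. the hook's foot is under the tab, its shaft in the finger hole (horizontal distance between hook_end and finger_hole below 0.012 m and z of hook_end in the frame of finger_hole below -0.006 m), for 0.05 s.
2. the tray is being drawn out by the hook (value of joint tray above 0.03 m and contact force between hook and tray above 0.5 N), for 0.05 s.
3. the tray stays out by itself, the hook lifted out of its hole (value of joint tray above 0.05 m and z of hook_end in the frame of finger_hole above 0.003 m and contact force between hook and tray below 0.1 N), for 0.2 s.
At the end, for the whole second after the job is handed in: The tray is held out by its catch, more than 50 mm drawn out and at rest with nothing touching it, and the hook hangs at rest in the rack hole it came from, within 10 mm of where it was and within 0.1 rad of upright (value of joint tray above 0.05 m and velocity of joint tray between -0.005 and 0.005 m/s and distance of hook from where it was at the start of the episode below 0.01 m and angle between hook's own z axis and vertical below 0.1 rad and linear speed of hook below 0.01 m/s).
It fails at once if the hook pulls or pushes the tray with more than 15 N (contact force between hook and tray above 15 N).
It fails at once if the robot touches the tray other than with the hook (contact force between any of the fingers, the arm and tray above 0.5 N).
It fails at once if a bystander is shifted by more than 20 mm (distance of any of screwdriver, nut_driver, bowl_deck, cap_deck, carburettor, bowl_bench, float, spray_can from where it was at the start of the episode above 0.02 m).
It also fails if it takes over 72 s, if anything falls off the work surface, if the arm or the gripper's body presses on something with over 40 N, if the wrist force passes 120 N, or if a joint passes its speed limit or range.

## Working session

There is one attempt and no reset: what is moved stays moved. The work goes in short steps, Python scripts to look and compute and a tool call to move; the robot and the scene stay as the last step left them, time stands still between calls to the robot, and variables do not carry over. Pictures are saved under pics/ and viewed, and the job is handed in when it is done.

Besides the shell and the picture viewer there is one more tool, called after "Emit:" by a JSON object that holds its "op" and its "data", one argument or row to a line. step_arm: Moves the arm, as the interface text tells. Its arguments: {"type":"object","properties":{"targets":{"type":"array","items":{"type":"number"}},"grip":{"type":"number"},"force":{"type":"number"}},"required":["targets"]}

```bash
mkdir -p pics; ls
cat > h.py <<'E'
import numpy as np,cv2
from station import monitor, imaging, ticket
def ray(p,uv):
    f=200/np.tan(np.radians(p["fov_y"])/2); d=np.array([(uv[0]-p["cx"])/f,(uv[1]-p["cy"])/f,1.])
    R=np.array(p["R"]);return -R.T@np.array(p["t"]),R.T@d
def at_z(p,uv,z):
    c,d=ray(p,uv); return c+d*(z-c[2])/d[2]
def at_depth(p,uv):
    c,d=ray(p,uv); return c+d*p["depth"][int(round(uv[1])),int(round(uv[0]))]
def proj(p,X):
    f=200/np.tan(np.radians(p["fov_y"])/2); x=np.array(p["R"])@X+np.array(p["t"]); return [p["cx"]+f*x[0]/x[2],p["cy"]+f*x[1]/x[2]]
def save(p,n,crop=None,s=1):
    c=p["color"][:,:,::-1]
    if crop: c=c[crop[1]:crop[3],crop[0]:crop[2]]
    cv2.imwrite("pics/"+n+".png",cv2.resize(c,None,fx=s,fy=s,interpolation=cv2.INTER_CUBIC))
E
python3 - <<'E'
from h import *
np.set_printoptions(precision=4,suppress=True)
o=monitor.get_obs();print({k:np.round(v,3) for k,v in o.items()})
for n in("scene","top","wrist"):
    p=imaging.get_image(n);save(p,n+"0");print(n,p["fov_y"],p["cx"],p["cy"],np.array(p["R"]),p["t"])
    for k in("hook","hook_handle","hook_end","finger_hole","rack","screwdriver","nut_driver","unit","spray_can"):
        r=imaging.mark_of(k,p)
        for x in r[:3]: print(k,np.round(x["uv"],1),round(x["score"],2),at_depth(p,x["uv"]) if 0<=x["uv"][0]<639.4 and 0<=x["uv"][1]<399.4 else "")
E
```

```text
pics
{'t': np.float64(0.0), 'q': array([-1.424,  0.053,  1.614,  0.   ,  1.476, -0.119]), 'dq': array([-0.002,  0.002, -0.001, -0.002,  0.003,  0.001]), 'effort': array([ -0.   , -39.368, -37.018,  -0.   ,   0.007,   0.   ]), 'tool_pos': array([ 0.164, -0.602,  0.21 ]), 'tool_rot': array([-2.495,  1.907,  0.002]), 'contact_force': array([-0.145, -0.267, -0.138]), 'wrist_torque': array([-0.041,  0.012,  0.05 ]), 'opening': np.float64(0.086)}
scene 44.705501083688716 316.6490452922575 201.59124985787767 [[-0.5782  0.8157  0.0154]
 [ 0.412   0.3082 -0.8575]
 [-0.7042 -0.4895 -0.5143]] [ 0.3259 -0.1025  1.7856]
hook [341.6 224.5] 0.65 [0.4532 0.0123 0.023 ]
hook [403.  223.2] 0.56 [0.457  0.2069 0.1066]
hook [453.1 230.5] 0.49 [0.4907 0.3527 0.1608]
hook_handle [349.  222.9] 0.68 [0.436  0.0274 0.0256]
hook_handle [403.1 206.1] 0.65 [0.4513 0.1987 0.1548]
hook_handle [467.4 229. ] 0.63 [0.2519 0.3246 0.0237]
hook_end [435.7 229.4] 0.71 [0.3188 0.2526 0.0295]
hook_end [397.6 244.3] 0.6 [0.4185 0.1826 0.0038]
hook_end [322.  230.4] 0.59 [ 0.4854 -0.0358 -0.0002]
rack [421.6 263.1] 0.82 [0.
[... 743 characters left out ...]
  0.025]
hook_handle [215.5 251.4] 0.55 [0.4489 0.1923 0.1789]
hook_end [206.8 298.4] 0.61 [ 0.3271  0.249  -0.0029]
hook_end [302.4 222.7] 0.59 [ 0.5238 -0.0034 -0.0002]
finger_hole [375.  201.5] 0.75 [ 0.5796 -0.1994 -0.0067]
rack [194.7 249.3] 0.67 [0.4551 0.2593 0.0947]
rack [451.8 272.2] 0.37 [ 0.3885 -0.3978  0.0071]
screwdriver [154.2 244.5] 0.6 [0.4668 0.3423 0.146 ]
nut_driver [185.9 249.4] 0.68 [0.4545 0.2664 0.1525]
unit [354.5 142.6] 0.61 [ 0.712  -0.1353  0.1254]
spray_can [206.7 142.3] 0.57 [0.7165 0.2274 0.1182]
wrist 66.56983887961532 314.5326186075927 200.2406808333466 [[ 0.2634 -0.9647 -0.0001]
 [-0.9229 -0.252   0.291 ]
 [-0.2808 -0.0766 -0.9567]] [-0.625  -0.0385  0.3784]
```

View pics/scene0.png

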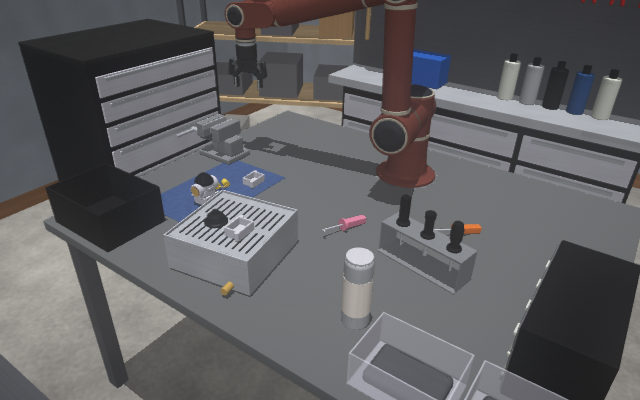

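View pics/top0.png

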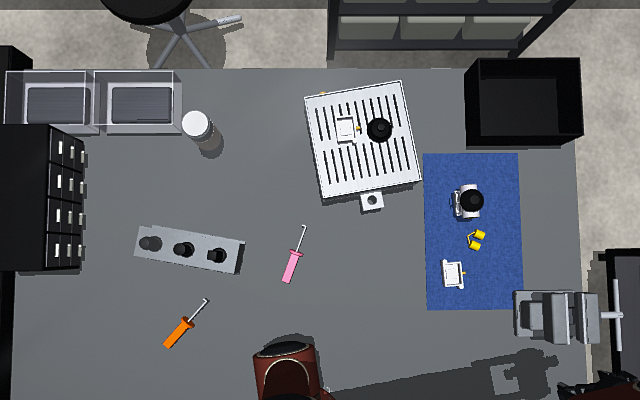

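View pics/wrist0.png

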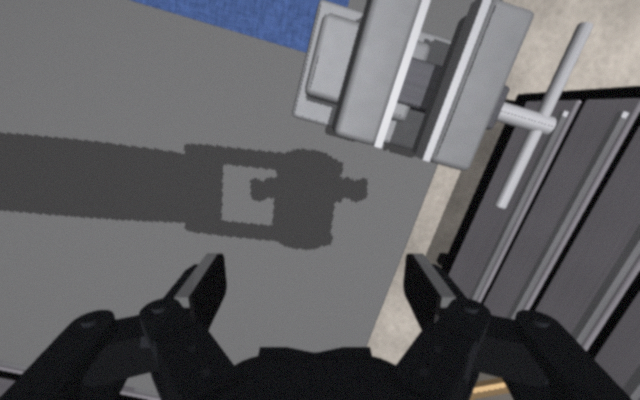

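Run:
```python
from h import *
a=imaging.get_image("scene");b=imaging.get_image("top")
A=cv2.resize(a["color"][185:290,370:485,::-1],(575,525),interpolation=cv2.INTER_CUBIC)
B=cv2.resize(b["color"][215:285,125:250,::-1],(750,420),interpolation=cv2.INTER_CUBIC)
cv2.imwrite("pics/ca.png",A);cv2.imwrite("pics/cb.png",B)
C=cv2.resize(b["color"][70:220,290:430,::-1],(560,600),interpolation=cv2.INTER_CUBIC);cv2.imwrite("pics/cc.png",C)
```

```text
(no output)
```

View pics/ca.png

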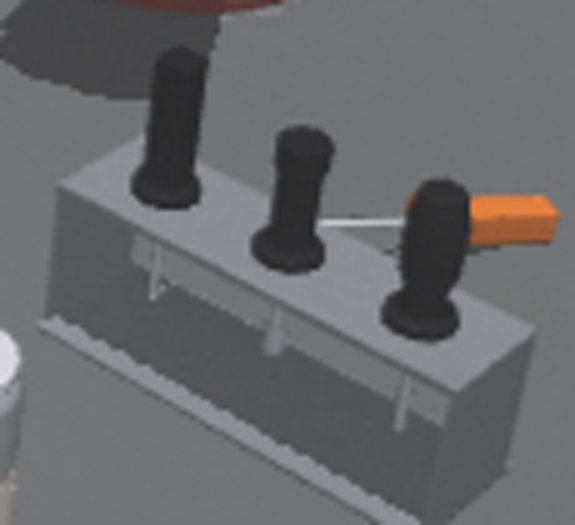

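View pics/cb.png

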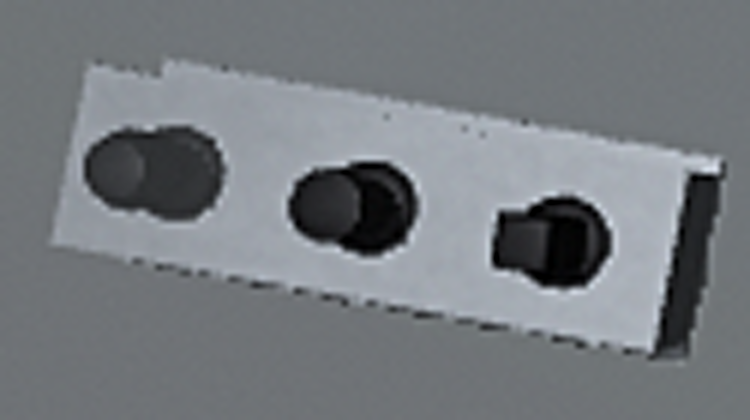

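View pics/cc.png

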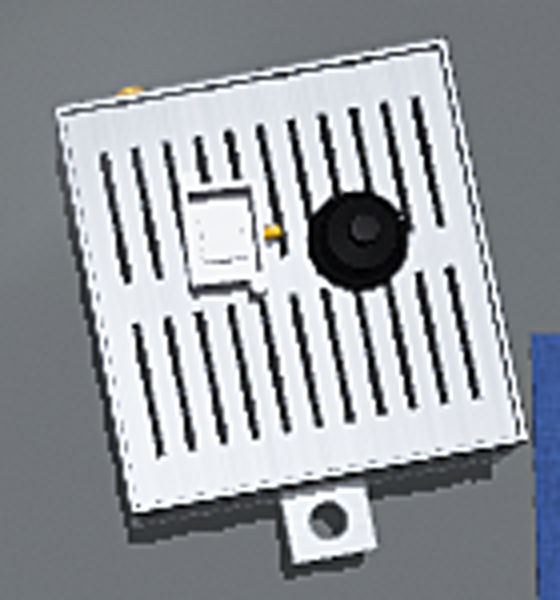

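Run:
```python
from h import *
np.set_printoptions(precision=4,suppress=True)
p=imaging.get_image("top")
def crop(u,v,s,ox,oy):return [ox+(u+.5)/s-.5,oy+(v+.5)/s-.5]
r=lambda u,v,z:at_z(p,crop(u,v,6,125,215),z)
for a,b in (((165,60),(725,158)),((52,243),(655,355))):
    A=r(*a,.1);B=r(*b,.1);d=A-B;print("rack yaw",A,B,np.degrees(np.arctan2(-d[0],d[1])),np.linalg.norm(d))
print("collar",r(568,243,.108)); print("collars",r(180,173,.104),r(370,208,.108))
q=lambda u,v,z:at_z(p,crop(u,v,4,290,70),z)
print("hole",q(328,520,.063))
cs=[q(57,110,.112),q(443,42,.112),q(527,440,.112),q(134,515,.112)]
for i in range(4):
    d=cs[(i+1)%4]-cs[i];print(cs[i],np.linalg.norm(d),np.degrees(np.arctan2(d[1],d[0])))
```

```text
rack yaw [0.5165 0.3627 0.1   ] [0.4743 0.1345 0.1   ] -10.501662336896885 0.23204269957414814
rack yaw [0.4425 0.4069 0.1   ] [0.3945 0.1627 0.1   ] -11.118589514974278 0.24888523223429826
collar [0.4403 0.1967 0.108 ]
collars [0.4703 0.3545 0.104 ] [0.4553 0.2767 0.108 ]
hole [ 0.5774 -0.1822  0.063 ]
[ 0.831  -0.0117  0.112 ] 0.24657786298678167 -80.00290299820988
[ 0.8738 -0.2545  0.112 ] 0.2569694736795374 -169.63380969535467
[ 0.621  -0.3008  0.112 ] 0.24771649898649353 100.38149004574923
[ 0.5764 -0.0571  0.112 ] 0.2586265679882299 10.11280611682177
```

Run:
```python
from h import *
np.set_printoptions(precision=4,suppress=True)
p=imaging.get_image("scene")
H=np.array([.4403,.1967,.1])
for z in (.085,.046,.004,-.07):print(z,proj(p,H+[0,0,z]))
print("crop x0 385 y0 215 s=15")
for yaw in(-10.8,79.2,169.2,-100.8):
    c,s=np.cos(np.radians(yaw)),np.sin(np.radians(yaw));e=np.array(proj(p,H+[-.011*c,-.011*s,-.07]));print(yaw,e,(e-[385,215])*15)
save(p,"foot",(385,215,425,255),15)
q=imaging.get_image("top");save(q,"handle",(200,235,240,270),15)
w=imaging.get_image("wrist");o=monitor.get_obs()
from scipy.spatial.transform import Rotation as Ro
T=Ro.from_rotvec(o["tool_rot"]).as_matrix();C=-np.array(w["R"]).T@np.array(w["t"])
print(T,"cam in tool",T.T@(C-o["tool_pos"]),"R cam->tool",T.T@np.array(w["R"]).T)
d=np.array([.36,.10,.30])-o["tool_pos"];print(d,T.T@d)
```

```text
0.085 [np.float64(405.5263270818367), np.float64(194.34185033623635)]
0.046 [np.float64(403.9352781595928), np.float64(206.92543862782995)]
0.004 [np.float64(402.2756822923717), np.float64(220.0511639475074)]
-0.07 [np.float64(399.47954530133376), np.float64(242.16578041856792)]
crop x0 385 y0 215 s=15
-10.8 [401.8948 240.6159] [253.422 384.238]
79.2 [396.3671 240.483 ] [170.507  382.2443]
169.2 [397.0408 243.7308] [180.612  430.9615]
-100.8 [402.6229 243.8653] [264.3432 432.9799]
[[ 0.2627 -0.9649  0.    ]
 [-0.9649 -0.2627  0.    ]
 [-0.     -0.     -1.    ]] cam in tool [-0.     -0.0738 -0.1623] R cam->tool [[ 1.      0.0008  0.0001]
 [-0.0008  0.9567  0.2911]
 [ 0.0001 -0.2911  0.9567]]
[0.1958 0.703  0.0892] [-0.6269 -0.3736 -0.0892]
```

View pics/foot.png

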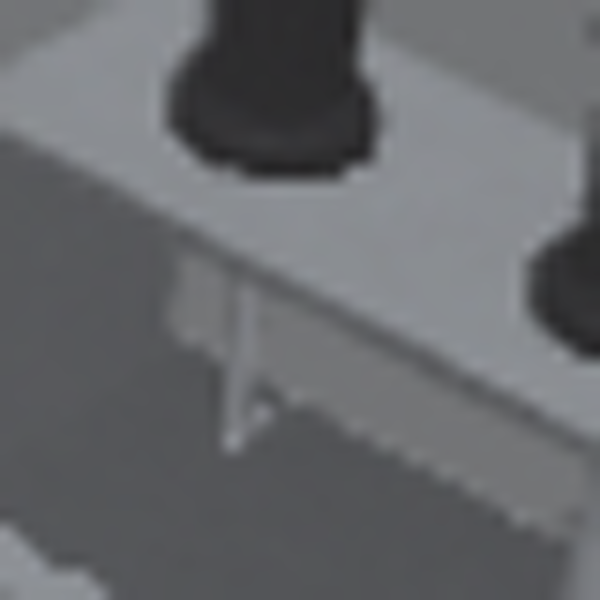

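View pics/handle.png

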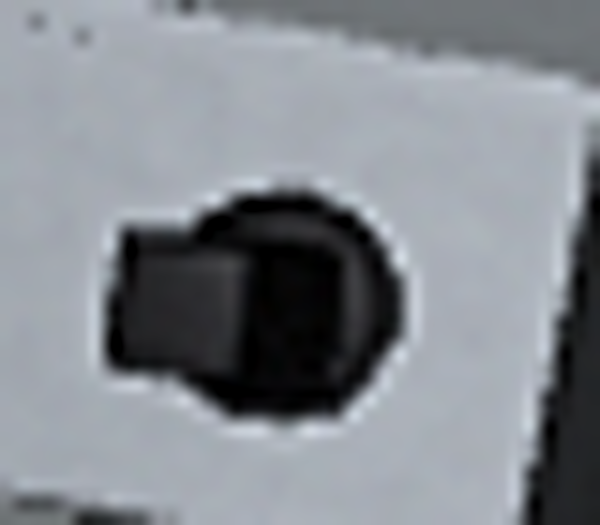

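Emit:
{"op": "step_arm", "data": {
  "targets": [0,0,-0.04,0,0,0,-0.08,0,-0.02,-0.02,-0.09,-0.1,-0.05,-0.05,-0.09,-0.2,-0.07,-0.08,-0.09,-0.3,-0.1,-0.11,-0.09,-0.4,-0.13,-0.14,-0.09,-0.5,-0.155,-0.17,-0.09,-0.6,-0.18,-0.2,-0.09,-0.7,-0.21,-0.23,-0.09,-0.8,-0.24,-0.258,-0.09,-0.9,-0.24,-0.258,-0.09,-1.0],
  "grip": 0.0854
}}

```text
t: 2.8
tool_pos: [0.3528, -0.2985, 0.3015]
tool_rot: [-3.107, 0.457, -0.004]
contact_force: [0.1, -1.6, -0.9]
opening: 0.0856
```

```bash
cat >> h.py <<'E'
from scipy.spatial.transform import Rotation as Ro
def tool():
    o=monitor.get_obs();T=Ro.from_rotvec(o["tool_rot"]).as_matrix();return o,T,np.degrees(np.arctan2(T[1,0],T[0,0]))
def plan(pos,yaw=None):
    o,T,y=tool();print("pos",np.round(o["tool_pos"],4),"yaw",round(y,2),"F",np.round(o["contact_force"],2),"M",np.round(o["wrist_torque"],2),"tz",np.round(T[:,2],4),"t",o["t"])
    print("shift",np.round(T.T@(np.array(pos)-o["tool_pos"]),4),"roll",None if yaw is None else round(-np.radians(yaw-y),4))
E
python3 -c "
from h import *
plan([.435,.195,.26],-10.8)"
```

```text
pos [ 0.3528 -0.2985  0.3015] yaw -16.75 F [ 0.1  -1.58 -0.94] M [-0.02  0.04  0.07] tz [ 0.0026  0.0012 -1.    ] t 2.8
shift [-0.0637 -0.4962  0.0423] roll -0.1039
```

Emit:
{"op": "step_arm", "data": {
  "targets": [-0.005,-0.041,0.003,-0.02,-0.01,-0.082,0.007,-0.04,-0.016,-0.123,0.01,-0.06,-0.021,-0.164,0.014,-0.08,-0.026,-0.205,0.017,-0.104,-0.032,-0.246,0.021,-0.104,-0.037,-0.288,0.025,-0.104,-0.042,-0.33,0.028,-0.104,-0.048,-0.37,0.032,-0.104,-0.053,-0.411,0.035,-0.104,-0.058,-0.45,0.039,-0.104,-0.064,-0.49,0.042,-0.104]
}}

```text
t: 3.8
tool_pos: [0.4325, 0.19, 0.2604]
tool_rot: [-3.126, 0.294, -0.006]
contact_force: [1.0, -0.0, 0.1]
opening: 0.0854
```

```bash
python3 -c "
from h import *
np.set_printoptions(precision=4,suppress=True)
plan([.435,.195,.26],-10.8)
w=imaging.get_image('wrist');save(w,'w1')
for k in('hook','hook_handle'):
    for x in imaging.mark_of(k,w)[:2]: print(k,x['uv'],x['score'])
"
```

```text
pos [0.4325 0.19   0.2604] yaw -10.76 F [ 0.98 -0.04  0.07] M [-0.06 -0.03 -0.03] tz [ 0.0037  0.0013 -1.    ] t 3.8
shift [ 0.0016 -0.0054  0.0005] roll 0.0007
hook [174.6, 107.3] 0.82
hook [348.5, 276.3] 0.67
hook_handle [141.4, 90.8] 0.91
hook_handle [319.3, 273.5] 0.89
```

View pics/w1.png

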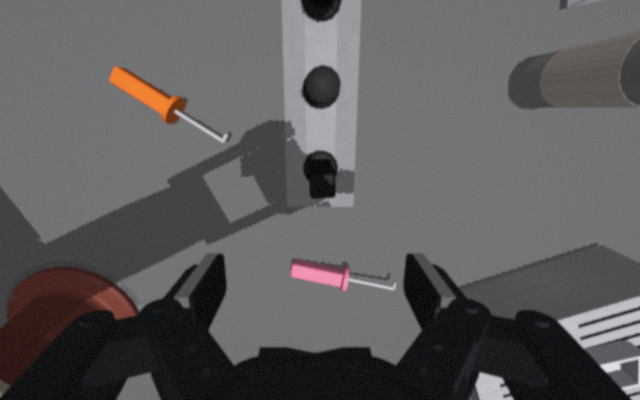

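```bash
python3 -c "
from h import *
w=imaging.get_image('wrist');save(w,'w1c',(270,130,370,215),8)
d=w['depth'];print(np.round(d[160:200:6,305:345:5],3))
"
```

```text
[[0.33  0.322 0.313 0.312 0.311 0.311 0.322 0.33 ]
 [0.324 0.297 0.281 0.281 0.28  0.277 0.324 0.331]
 [0.326 0.264 0.255 0.254 0.253 0.252 0.324 0.333]
 [0.335 0.25  0.248 0.249 0.248 0.249 0.249 0.335]
 [0.337 0.252 0.25  0.249 0.251 0.25  0.25  0.337]
 [0.34  0.255 0.251 0.251 0.252 0.251 0.253 0.339]
 [0.341 0.342 0.252 0.253 0.253 0.253 0.255 0.34 ]]
```

View pics/w1c.png

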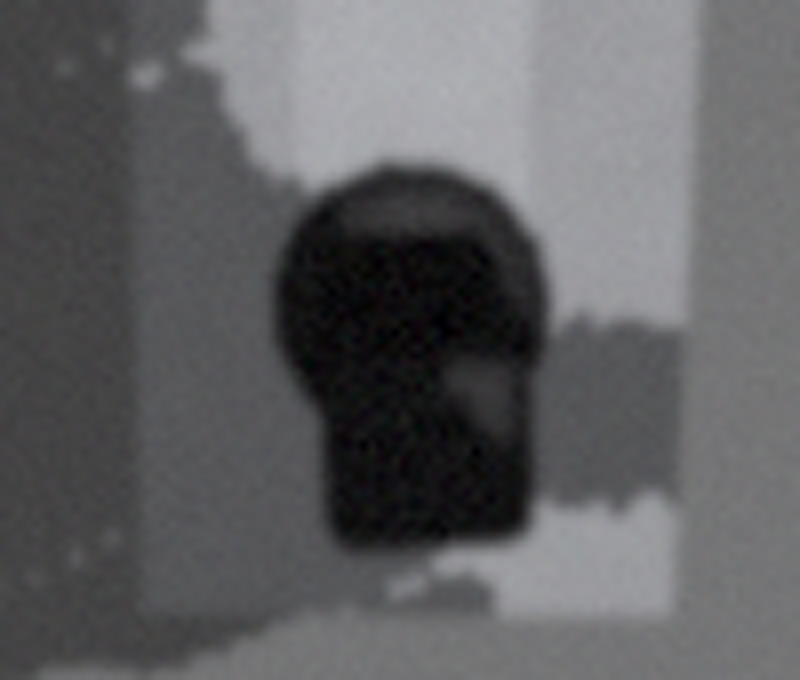

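```bash
python3 -c "
from h import *
np.set_printoptions(precision=4,suppress=True)
w=imaging.get_image('wrist');g=lambda u,v,z:at_z(w,[270+(u+.5)/8-.5,130+(v+.5)/8-.5],z)
print('top',g(427,443,.185),at_depth(w,[270+427/8,130+443/8]));print('collar',g(412,303,.106))
a=g(135,300,.1);b=g(145,600,.1);c=g(697,100,.1);e=g(678,600,.1)
for A,B in((a,b),(c,e)):
  d=A-B;print(A,B,np.degrees(np.arctan2(-d[0],d[1])))
"
```

```text
top [0.4414 0.2019 0.185 ] [0.4416 0.1999 0.179 ]
collar [0.4416 0.2011 0.106 ]
[0.4051 0.2071 0.1   ] [0.3976 0.1657 0.1   ] -10.236700081030946
[0.4829 0.2195 0.1   ] [0.4704 0.152  0.1   ] -10.489807855116318
```

```bash
python3 -c "
from h import *
plan([.441,.2,.127],-10.5)"
```

```text
pos [0.4325 0.1876 0.2603] yaw -10.76 F [ 0.14  0.47 -0.5 ] M [ 0.03 -0.    0.  ] tz [ 2.4e-03  7.0e-04 -1.0e+00] t 4.05
shift [ 0.0057 -0.0136  0.1334] roll -0.0045
```

Emit:
{"op": "step_arm", "data": {
  "targets": [0.003,-0.007,0.01,-0.0045,0.0057,-0.0136,0.02,-0.0045,0.0057,-0.0136,0.04,-0.0045,0.0057,-0.0136,0.06,-0.0045,0.0057,-0.0136,0.08,-0.0045,0.0057,-0.0136,0.1,-0.0045,0.0057,-0.0136,0.11,-0.0045,0.0057,-0.0136,0.11,-0.0045]
}}

```text
t: 4.72
tool_pos: [0.439, 0.1987, 0.1464]
tool_rot: [3.127, -0.29, -0.006]
contact_force: [-0.9, 0.5, -0.4]
opening: 0.0854
```

```bash
python3 -c "
from h import *
plan([.441,.2,.127],-10.5)
w=imaging.get_image('wrist');save(w,'w2')"
```

```text
pos [0.439  0.1987 0.1464] yaw -10.59 F [-0.88  0.47 -0.42] M [-0.   -0.01  0.03] tz [-0.0039 -0.001  -1.    ] t 4.7167
shift [ 0.0018 -0.0016  0.0194] roll -0.0016
```

View pics/w2.png

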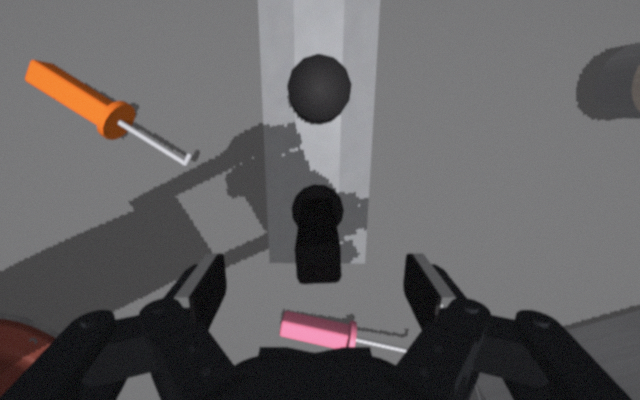

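Emit:
{"op": "step_arm", "data": {
  "targets": [0.002,-0.0016,0.008,0,0.002,-0.0016,0.0165,0,0.002,-0.0016,0.0185,0,0.002,-0.0016,0.0185,0,0.002,-0.0016,0.0185,0]
}}

```text
t: 5.18
tool_pos: [0.4425, 0.2005, 0.1302]
tool_rot: [3.128, -0.289, -0.001]
contact_force: [-0.3, 0.2, -0.3]
opening: 0.0853
```

```bash
python3 -c "
from h import *
plan([.441,.2,.127],-10.5)
w=imaging.get_image('wrist');save(w,'w3')"
```

```text
pos [0.4425 0.2005 0.1302] yaw -10.57 F [-0.31  0.17 -0.34] M [ 0.01 -0.04 -0.02] tz [-7.e-04 -2.e-04 -1.e+00] t 5.1833
shift [-0.0013  0.0007  0.0032] roll -0.0012
```

View pics/w3.png

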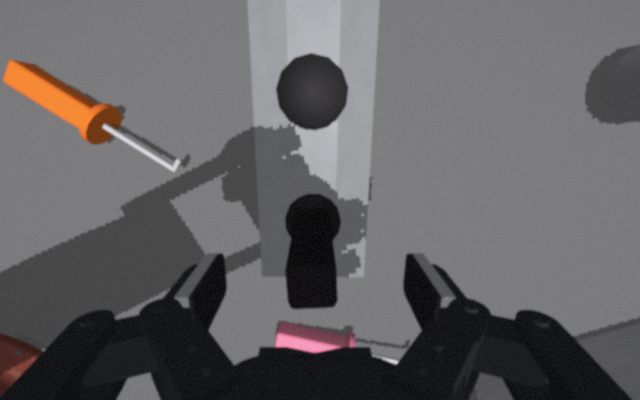

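Emit:
{"op": "step_arm", "data": {
  "targets": [-0.0005,0,0.002,0,-0.0005,0,0.002,0,-0.0005,0,0.002,0,-0.0005,0,0.002,0,-0.0005,0,0.002,0,-0.0005,0,0.002,0,-0.0005,0,0.002,0,-0.0005,0,0.002,0,-0.0005,0,0.002,0,-0.0005,0,0.002,0,-0.0005,0,0.002,0,-0.0005,0,0.002,0],
  "grip": 0.0,
  "force": 80
}}

```text
t: 6.23
tool_pos: [0.4423, 0.2006, 0.1288]
tool_rot: [-3.128, 0.289, -0.001]
contact_force: [0.5, 0.1, 2.5]
opening: 0.021
```

```bash
python3 -c "
from h import *
plan([.441,.2,.127],-10.5)
w=imaging.get_image('wrist');save(w,'w4')"
```

```text
pos [0.4423 0.2006 0.1288] yaw -10.57 F [0.52 0.11 2.49] M [-0.05 -0.02 -0.03] tz [ 3.e-04  1.e-04 -1.e+00] t 6.2333
shift [-0.0012  0.0009  0.0018] roll -0.0012
```

View pics/w4.png

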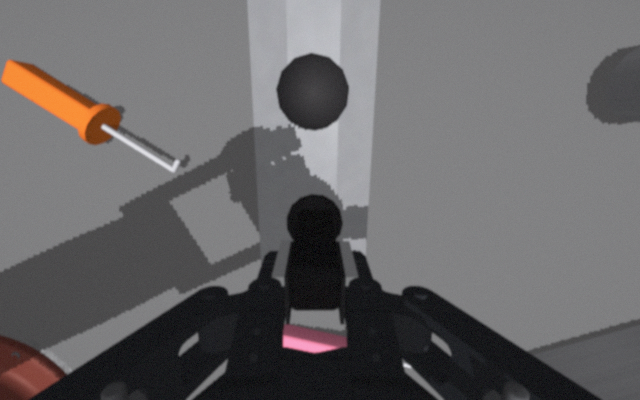

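Emit:
{"op": "step_arm", "data": {
  "targets": [0,0,-0.01,0,0,0,-0.02,0,0,0,-0.03,0,0,0,-0.04,0,0,0,-0.05,0,0,0,-0.06,0,0,0,-0.07,0,0,0,-0.085,0,0,0,-0.1,0,0,0,-0.11,0,0,0,-0.115,0,0,0,-0.115,0]
}}

```text
t: 7.28
tool_pos: [0.443, 0.2008, 0.2455]
tool_rot: [-3.127, 0.289, -0.005]
contact_force: [0.2, 0.4, -1.6]
opening: 0.0208
```

```bash
python3 -c "
from h import *
np.set_printoptions(precision=4,suppress=True)
plan([.45,.1,.235],10.1)
p=imaging.get_image('scene');save(p,'s5',(360,130,460,240),7)
h=np.array([.4415,.2005,.2125+.005])
for z in (-.07,):print((np.array(proj(p,h+[0,0,z]))-[360,130])*7)
for n in('top',):
  q=imaging.get_image(n);
  for k in('finger_hole',):
    for x in imaging.mark_of(k,q)[:2]:print(x,at_z(q,x['uv'],.063))
  print('manual',at_z(q,[371.5,199.6],.063))
  save(q,'t5',(320,170,420,230),8)
  save(q,'t5b',(180,215,260,285),8)
"
```

```text
pos [0.443  0.2008 0.2455] yaw -10.57 F [ 0.15  0.36 -1.59] M [ 0.01 -0.04 -0.02] tz [ 0.003   0.0008 -1.    ] t 7.2833
shift [0.0253 0.0978 0.0105] roll -0.3608
[315.5385 539.5711]
{'uv': [372.5, 199.0], 'score': 0.86} [ 0.579  -0.1845  0.063 ]
manual [ 0.5775 -0.1819  0.063 ]
```

View pics/s5.png

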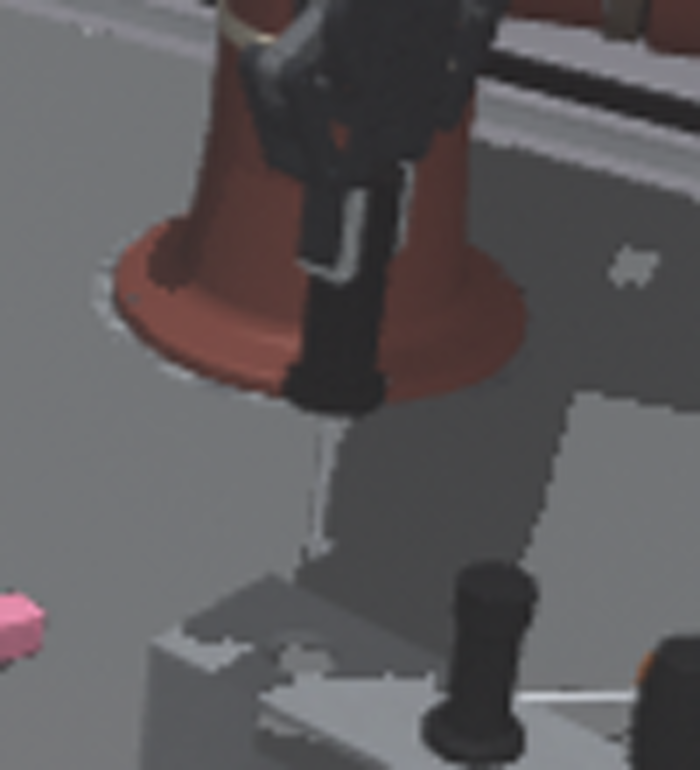

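View pics/t5.png

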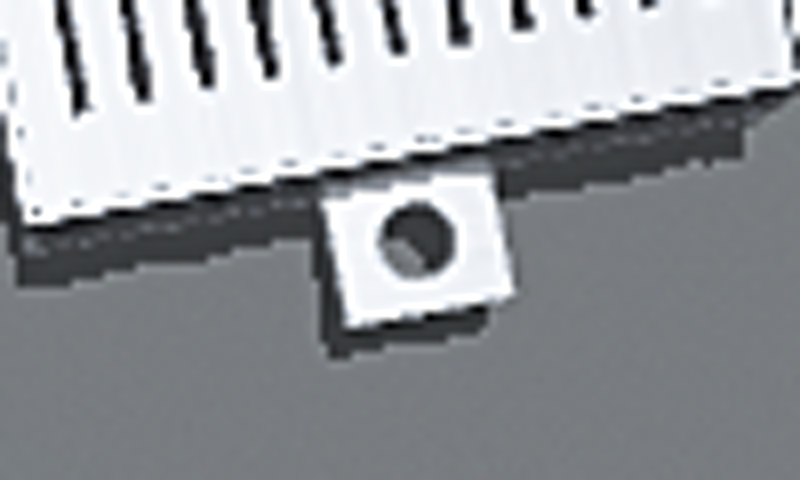

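```bash
python3 -c "
from h import *
plan([.575,-.17,.235],10.1)"
```

```text
pos [0.4418 0.2005 0.2427] yaw -10.57 F [-0.42  1.14 -2.06] M [0.04 0.02 0.03] tz [-1.3e-03 -4.0e-04 -1.0e+00] t 7.4333
shift [0.1989 0.3398 0.0077] roll -0.3607
```

Emit:
{"op": "step_arm", "data": {
  "targets": [0.01,0.017,0,-0.03,0.025,0.043,0,-0.06,0.045,0.077,0.001,-0.1,0.066,0.113,0.002,-0.14,0.086,0.147,0.003,-0.18,0.107,0.183,0.004,-0.22,0.128,0.219,0.005,-0.26,0.148,0.254,0.006,-0.3,0.168,0.288,0.007,-0.34,0.183,0.314,0.007,-0.36,0.194,0.332,0.007,-0.36,0.199,0.34,0.007,-0.36]
}}

```text
t: 8.43
tool_pos: [0.5749, -0.1729, 0.2338]
tool_rot: [-3.13, -0.271, 0.006]
contact_force: [-0.5, 0.8, -2.4]
opening: 0.0208
```

Emit:
{"op": "step_arm", "data": {
  "targets": [0,0,0,0,0,0,0,0]
}}

```text
t: 8.6
tool_pos: [0.5742, -0.1726, 0.2323]
tool_rot: [-3.128, -0.27, 0.01]
contact_force: [-0.2, 0.8, -1.1]
opening: 0.0208
```

```bash
python3 -c "
from h import *
np.set_printoptions(precision=4,suppress=True)
plan([.582,-.181,.18],10.1)
w=imaging.get_image('wrist');save(w,'w6')
for x in imaging.mark_of('finger_hole',w)[:2]:print(x,at_z(w,x['uv'],.063))
"
```

```text
pos [ 0.5742 -0.1726  0.2323] yaw 9.85 F [-0.15  0.83 -1.06] M [-0.    0.08 -0.08] tz [-0.0064  0.0015 -1.    ] t 8.6
shift [0.0066 0.0098 0.0523] roll -0.0043
{'uv': [319.4, 185.4], 'score': 0.98} [ 0.5798 -0.1806  0.063 ]
```

View pics/w6.png

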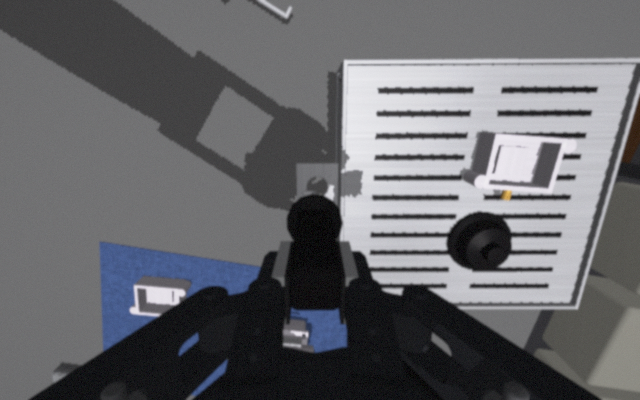

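Emit:
{"op": "step_arm", "data": {
  "targets": [0.003,0.004,0.01,-0.004,0.006,0.008,0.02,-0.004,0.008,0.0098,0.03,-0.004,0.008,0.0098,0.04,-0.004,0.008,0.0098,0.05,-0.004,0.008,0.0098,0.052,-0.004,0.008,0.0098,0.052,-0.004,0.008,0.0098,0.052,-0.004]
}}

```text
t: 9.37
tool_pos: [0.5836, -0.1798, 0.181]
tool_rot: [-3.128, -0.279, 0.008]
contact_force: [-0.0, -0.2, -0.7]
opening: 0.0211
```

```bash
python3 -c "
from h import *
np.set_printoptions(precision=4,suppress=True)
plan([.583,-.181,.170],10.1)
w=imaging.get_image('wrist');save(w,'w7',(260,130,380,220),6)
for x in imaging.mark_of('finger_hole',w)[:2]:print(x,at_z(w,x['uv'],.063))
q=imaging.get_image('top');save(q,'t7',(320,140,420,230),6)
p=imaging.get_image('scene');save(p,'s7',(180,170,300,290),5)
plan([.583,-.181,.170],10.1)
"
```

```text
pos [ 0.5836 -0.1798  0.181 ] yaw 10.18 F [-0.02 -0.15 -0.73] M [ 0.   -0.01 -0.02] tz [-0.0052  0.0012 -1.    ] t 9.3667
shift [-0.0008  0.0011  0.011 ] roll 0.0014
{'uv': [309.3, 192.7], 'score': 0.87} [ 0.5784 -0.1841  0.063 ]
{'uv': [317.2, 193.3], 'score': 0.3} [ 0.586  -0.1833  0.063 ]
pos [ 0.5841 -0.18    0.1821] yaw 10.18 F [-0.39 -0.39 -2.14] M [ 0.01 -0.   -0.01] tz [-0.0035  0.0004 -1.    ] t 9.5667
shift [-0.0013  0.0008  0.0121] roll 0.0013
```

View pics/w7.png

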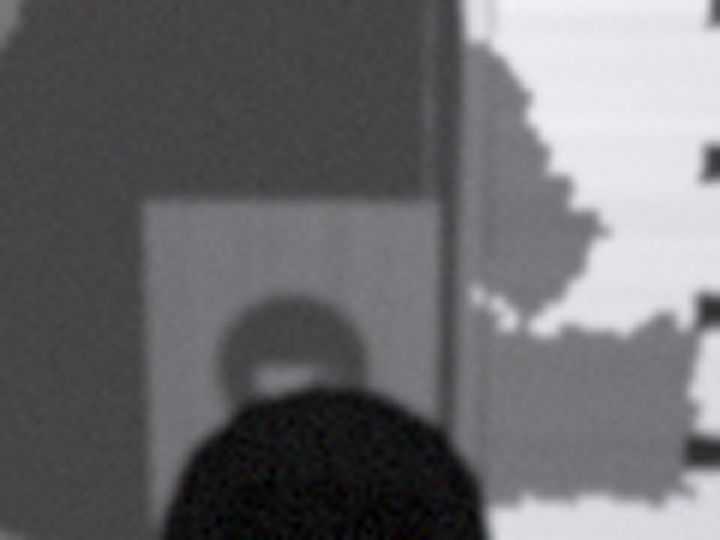

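View pics/t7.png

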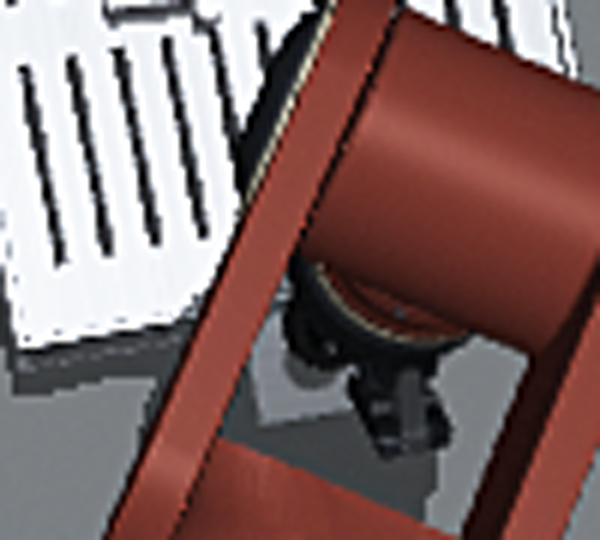

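View pics/s7.png

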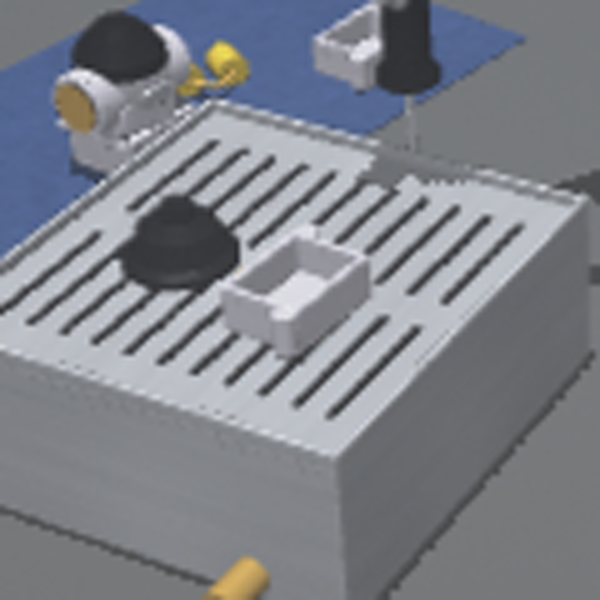

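```bash
python3 -c "
from h import *
np.set_printoptions(precision=4,suppress=True)
w=imaging.get_image('wrist');g=lambda u,v,z:at_z(w,[260+(u+.5)/6-.5,130+(v+.5)/6-.5],z)
h=g(293,367,.063);c=g(326,546,.158);print('hole',h,g(218,367,.063)-g(368,367,.063),g(293,295,.063),'collar',c,g(165,546,.160)-g(487,546,.160))
o,T,y=tool();print(o['tool_pos'],T.T@(h-o['tool_pos']),T.T@(c-o['tool_pos']))
"
```

```text
hole [ 0.578 -0.183  0.063] [-0.0235 -0.0043  0.    ] [ 0.576  -0.1714  0.063 ] collar [ 0.5826 -0.1765  0.158 ] [-0.0341 -0.0062  0.    ]
[ 0.5841 -0.18    0.182 ] [-0.0061  0.002   0.119 ] [-0.0007 -0.0036  0.024 ]
```

Emit:
{"op": "step_arm", "data": {
  "targets": [-0.001,0.0015,0.004,0,-0.001,0.003,0.008,0,-0.001,0.003,0.012,0,-0.001,0.003,0.015,0,-0.001,0.003,0.015,0]
}}

```text
t: 10.03
tool_pos: [0.5828, -0.1829, 0.1655]
tool_rot: [-3.127, -0.278, 0.009]
contact_force: [-0.6, -0.1, -1.4]
opening: 0.0205
```

```bash
python3 -c "
from h import *
plan([.5826,-.1828,.149],10.1)"
```

```text
pos [ 0.5828 -0.1829  0.1655] yaw 10.17 F [-0.56 -0.07 -1.42] M [-0.01 -0.04 -0.01] tz [-0.0058  0.0015 -1.    ] t 10.0333
shift [-0.0001 -0.0001  0.0165] roll 0.0012
```

Emit:
{"op": "step_arm", "data": {
  "targets": [0,0,0.001,0,0,0,0.002,0,0,0,0.003,0,0,0,0.004,0]
}}

```text
t: 10.37
tool_pos: [0.5829, -0.1829, 0.1615]
tool_rot: [-3.127, -0.278, 0.009]
contact_force: [-0.4, 0.5, -0.6]
opening: 0.0209
```

Emit:
{"op": "step_arm", "data": {
  "targets": [0,0,0.001,0,0,0,0.002,0,0,0,0.003,0,0,0,0.004,0]
}}

```text
t: 10.7
tool_pos: [0.5829, -0.1828, 0.1575]
tool_rot: [-3.127, -0.278, 0.008]
contact_force: [-0.2, -0.3, -0.8]
opening: 0.0207
```

Emit:
{"op": "step_arm", "data": {
  "targets": [0,0,0.002,0,0,0,0.004,0,0,0,0.006,0,0,0,0.008,0,0,0,0.009,0,0,0,0.009,0]
}}

```text
t: 11.2
tool_pos: [0.5826, -0.1827, 0.148]
tool_rot: [-3.127, -0.278, 0.009]
contact_force: [0.1, -0.1, -1.2]
opening: 0.0209
```

```bash
python3 -c "
from h import *
plan([.5826,-.1828,.149],10.1)
w=imaging.get_image('wrist');save(w,'w8')"
```

```text
pos [ 0.5826 -0.1827  0.148 ] yaw 10.18 F [ 0.05 -0.1  -1.22] M [-0.01 -0.   -0.  ] tz [-0.0062  0.0017 -1.    ] t 11.2
shift [-0.      0.0001 -0.001 ] roll 0.0013
```

View pics/w8.png

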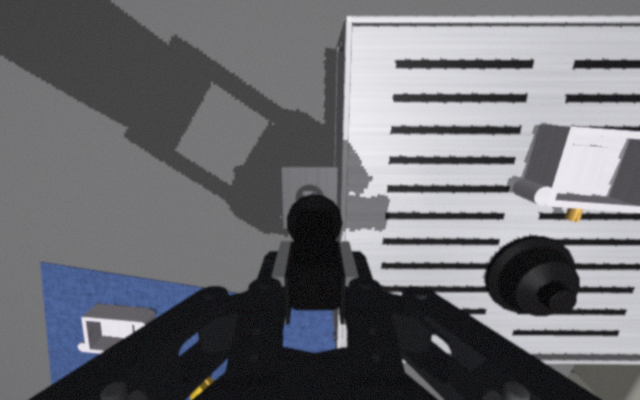

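Emit:
{"op": "step_arm", "data": {
  "targets": [-0.0015,0,0,0,-0.003,0,0,0,-0.0045,0,0,0,-0.006,0,0,0,-0.0075,0,0,0,-0.009,0,0,0,-0.01,0,0,0,-0.011,0,0,0,-0.012,0,0,0,-0.013,0,0,0,-0.014,0,0,0,-0.015,0,0,0]
}}

```text
t: 12.25
tool_pos: [0.5686, -0.1853, 0.1484]
tool_rot: [-3.127, -0.278, 0.006]
contact_force: [2.7, 0.9, -2.3]
opening: 0.0207
```

Emit:
{"op": "step_arm", "data": {
  "targets": [-0.001,0,0,0,-0.002,0,0,0,-0.003,0,0,0,-0.004,0,0,0,-0.005,0,0,0,-0.006,0,0,0]
}}

```text
t: 12.75
tool_pos: [0.5628, -0.1864, 0.1485]
tool_rot: [-3.127, -0.278, 0.005]
contact_force: [3.4, 0.7, -2.7]
opening: 0.0205
```

Emit:
{"op": "step_arm", "data": {
  "targets": [-0.001,0,0,0,-0.002,0,0,0,-0.003,0,0,0,-0.004,0,0,0,-0.005,0,0,0,-0.006,0,0,0]
}}

```text
t: 13.25
tool_pos: [0.5568, -0.1874, 0.1485]
tool_rot: [-3.127, -0.278, 0.005]
contact_force: [3.7, 0.6, -3.7]
opening: 0.0208
```

```bash
python3 -c "
from h import *
plan([.5826,-.1828,.149],10.1)
w=imaging.get_image('wrist');save(w,'w9')"
```

```text
pos [ 0.5568 -0.1874  0.1485] yaw 10.17 F [ 3.73  0.6  -3.69] M [ 0.2  -0.98  0.02] tz [-0.0033  0.0018 -1.    ] t 13.25
shift [ 0.0262 -0.     -0.0006] roll 0.0012
```

View pics/w9.png

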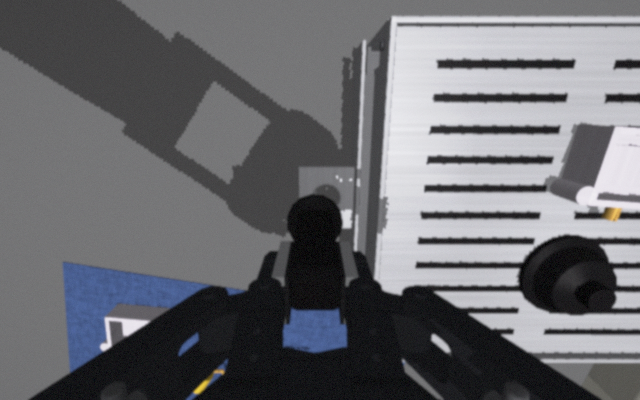

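Emit:
{"op": "step_arm", "data": {
  "targets": [-0.0015,0,0,0,-0.003,0,0,0,-0.0045,0,0,0,-0.006,0,0,0,-0.0075,0,0,0,-0.009,0,0,0,-0.0105,0,0,0,-0.012,0,0,0,-0.0135,0,0,0,-0.015,0,0,0]
}}

```text
t: 14.13
tool_pos: [0.5416, -0.1901, 0.1485]
tool_rot: [-3.127, -0.278, 0.006]
contact_force: [3.1, 0.4, -3.9]
opening: 0.0206
```

Emit:
{"op": "step_arm", "data": {
  "targets": [-0.0015,0,0,0,-0.003,0,0,0,-0.0045,0,0,0,-0.006,0,0,0,-0.0075,0,0,0,-0.009,0,0,0,-0.0105,0,0,0,-0.012,0,0,0,-0.0135,0,0,0,-0.015,0,0,0]
}}

```text
t: 14.97
tool_pos: [0.5267, -0.1928, 0.1485]
tool_rot: [-3.127, -0.278, 0.006]
contact_force: [4.7, 0.7, -3.6]
opening: 0.0206
```

```bash
python3 -c "
from h import *
plan([.5826,-.1828,.149],10.1)
w=imaging.get_image('wrist');save(w,'w10')"
```

```text
pos [ 0.5267 -0.1928  0.1485] yaw 10.17 F [ 4.67  0.67 -3.63] M [ 0.16 -1.    0.02] tz [-0.0037  0.0018 -1.    ] t 14.9667
shift [ 0.0568  0.     -0.0007] roll 0.0012
```

View pics/w10.png

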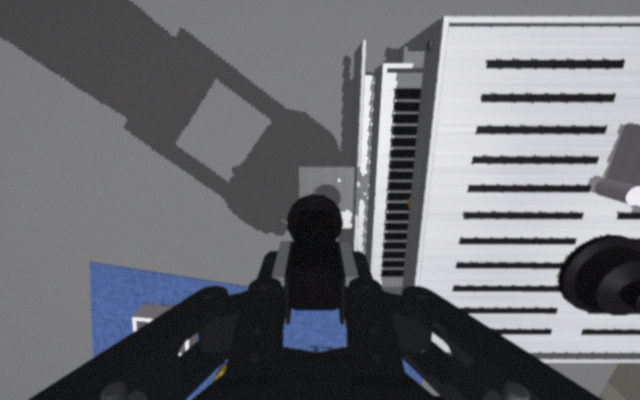

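Emit:
{"op": "step_arm", "data": {
  "targets": [-0.001,0,0,0,-0.002,0,0,0,-0.003,0,0,0,-0.004,0,0,0]
}}

```text
t: 15.35
tool_pos: [0.5224, -0.1936, 0.1485]
tool_rot: [-3.127, -0.278, 0.006]
contact_force: [4.4, 0.1, -4.0]
opening: 0.0206
```

Emit:
{"op": "step_arm", "data": {
  "targets": [-0.001,0,0,0,-0.002,0,0,0,-0.003,0,0,0]
}}

```text
t: 15.6
tool_pos: [0.5194, -0.1941, 0.1485]
tool_rot: [-3.127, -0.278, 0.006]
contact_force: [3.4, 0.0, -3.4]
opening: 0.0208
```

Emit:
{"op": "step_arm", "data": {
  "targets": [-0.001,0,0,0,-0.002,0,0,0,-0.003,0,0,0]
}}

```text
t: 15.85
tool_pos: [0.5163, -0.1946, 0.1485]
tool_rot: [-3.127, -0.278, 0.006]
contact_force: [3.6, 0.9, -4.2]
opening: 0.0209
```

Emit:
{"op": "step_arm", "data": {
  "targets": [-0.001,0,0,0,-0.002,0,0,0,-0.003,0,0,0]
}}

```text
t: 16.1
tool_pos: [0.5135, -0.1952, 0.1486]
tool_rot: [-3.127, -0.278, 0.005]
contact_force: [5.8, 0.9, -3.2]
opening: 0.0207
```

Emit:
{"op": "step_arm", "data": {
  "targets": [-0.001,0,0,0,-0.0015,0,0,0]
}}

```text
t: 16.27
tool_pos: [0.5129, -0.1953, 0.1487]
tool_rot: [-3.127, -0.278, 0.001]
contact_force: [6.5, 0.9, -4.8]
opening: 0.0209
```

```bash
python3 -c "
from h import *
plan([.5826,-.1828,.149],10.1)"
```

```text
pos [ 0.5129 -0.1953  0.1487] yaw 10.15 F [ 6.46  0.86 -4.82] M [ 0.31 -1.82 -0.01] tz [-6.0e-04  2.2e-03 -1.0e+00] t 16.2667
shift [ 0.0709  0.     -0.0004] roll 0.0009
```

Emit:
{"op": "step_arm", "data": {
  "targets": [-0.001,0,0,0,-0.0015,0,0,0]
}}

```text
t: 16.43
tool_pos: [0.5124, -0.1953, 0.1487]
tool_rot: [-3.127, -0.278, -0.004]
contact_force: [7.9, 0.6, -5.6]
opening: 0.0209
```

Emit:
{"op": "step_arm", "data": {
  "targets": [-0.001,0,0,0,-0.0015,0,0,0]
}}

```text
t: 16.6
tool_pos: [0.512, -0.1953, 0.1487]
tool_rot: [-3.127, -0.277, -0.01]
contact_force: [7.8, 1.0, -6.4]
opening: 0.0202
```

```bash
python3 -c "
from h import *
plan([.5826,-.1828,.149],10.1)"
```

```text
pos [ 0.512  -0.1953  0.1487] yaw 10.14 F [ 7.77  1.02 -6.38] M [ 0.35 -2.09 -0.03] tz [ 0.0061  0.0031 -1.    ] t 16.6
shift [0.0717 0.0001 0.0002] roll 0.0007
```

Emit:
{"op": "step_arm", "data": {
  "targets": [-0.001,0,0,0,-0.002,0,0,0,-0.0025,0,0,0]
}}

```text
t: 16.85
tool_pos: [0.5111, -0.1955, 0.1489]
tool_rot: [-3.127, -0.277, -0.018]
contact_force: [8.3, 0.7, -6.8]
opening: 0.0209
```

```bash
python3 -c "
from h import *
plan([.5826,-.1828,.149],10.1)"
```

```text
pos [ 0.5111 -0.1955  0.1489] yaw 10.13 F [ 8.31  0.71 -6.81] M [ 0.3  -2.37  0.  ] tz [ 0.0109  0.0036 -0.9999] t 16.85
shift [0.0726 0.0001 0.0007] roll 0.0006
```

Emit:
{"op": "step_arm", "data": {
  "targets": [-0.0015,0,0,0,-0.0025,0,0,0,-0.003,0,0,0,-0.0035,0,0,0,-0.004,0,0,0,-0.0045,0,0,0]
}}

```text
t: 17.35
tool_pos: [0.5082, -0.196, 0.149]
tool_rot: [-3.126, -0.277, -0.025]
contact_force: [7.3, 1.1, -6.3]
opening: 0.0207
```

```bash
python3 -c "
from h import *
plan([.5826,-.1828,.149],10.1)"
```

```text
pos [ 0.5082 -0.196   0.149 ] yaw 10.13 F [ 7.26  1.11 -6.27] M [ 0.33 -2.12 -0.03] tz [ 0.0153  0.0041 -0.9999] t 17.35
shift [0.0756 0.0001 0.0012] roll 0.0005
```

Emit:
{"op": "step_arm", "data": {
  "targets": [-0.0015,0,0,0,-0.0025,0,0,0,-0.003,0,0,0,-0.0035,0,0,0,-0.004,0,0,0,-0.0045,0,0,0]
}}

```text
t: 17.85
tool_pos: [0.5032, -0.1968, 0.1489]
tool_rot: [-3.127, -0.277, -0.022]
contact_force: [2.1, 0.4, -2.1]
opening: 0.0208
```

```bash
python3 -c "
from h import *
plan([.5826,-.1828,.149],10.1)
w=imaging.get_image('wrist');save(w,'w11')"
```

```text
pos [ 0.5032 -0.1968  0.1489] yaw 10.14 F [ 2.05  0.39 -2.13] M [ 0.05 -0.43 -0.04] tz [ 0.0138  0.0039 -0.9999] t 17.85
shift [0.0807 0.0002 0.0011] roll 0.0006
```

View pics/w11.png

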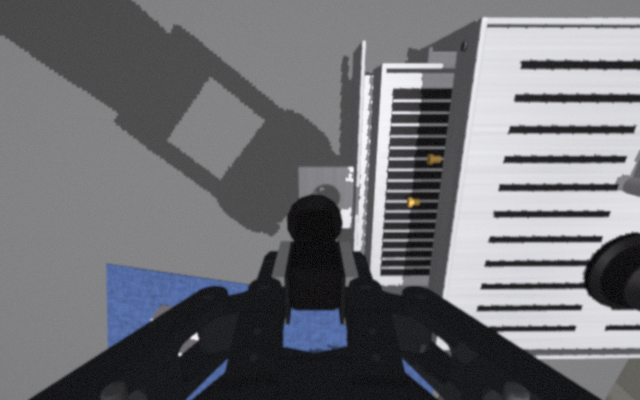

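Emit:
{"op": "step_arm", "data": {
  "targets": [-0.0005,0,0,0,-0.001,0,0,0,-0.0015,0,0,0,-0.0015,0,0,0]
}}

```text
t: 18.23
tool_pos: [0.5008, -0.1973, 0.1488]
tool_rot: [-3.127, -0.277, -0.019]
contact_force: [0.1, 0.8, -1.4]
opening: 0.0205
```

```bash
python3 -c "
from h import *
plan([.5826,-.1828,.149],10.1)"
```

```text
pos [ 0.5008 -0.1973  0.1488] yaw 10.13 F [ 0.1   0.81 -1.41] M [ 0.02 -0.   -0.  ] tz [ 0.0118  0.0038 -0.9999] t 18.2333
shift [0.083  0.0001 0.0009] roll 0.0005
```

Emit:
{"op": "step_arm", "data": {
  "targets": [0.001,0,0,0,0.002,0,0,0,0.003,0,0,0,0.004,0,0,0,0.005,0,0,0,0.006,0,0,0,0.007,0,0,0,0.008,0,0,0,0.008,0,0,0]
}}

```text
t: 18.98
tool_pos: [0.5089, -0.1958, 0.1489]
tool_rot: [-3.127, -0.277, -0.019]
contact_force: [0.1, -0.1, -0.6]
opening: 0.0209
```

```bash
python3 -c "
from h import *
plan([.5826,-.1828,.149],10.1)
w=imaging.get_image('wrist');save(w,'w12',(250,120,390,220),5)"
```

```text
pos [ 0.5089 -0.1958  0.1489] yaw 10.14 F [ 0.05 -0.1  -0.59] M [-0.01 -0.02  0.01] tz [ 0.0119  0.0038 -0.9999] t 18.9833
shift [0.0748 0.0001 0.0009] roll 0.0006
```

View pics/w12.png

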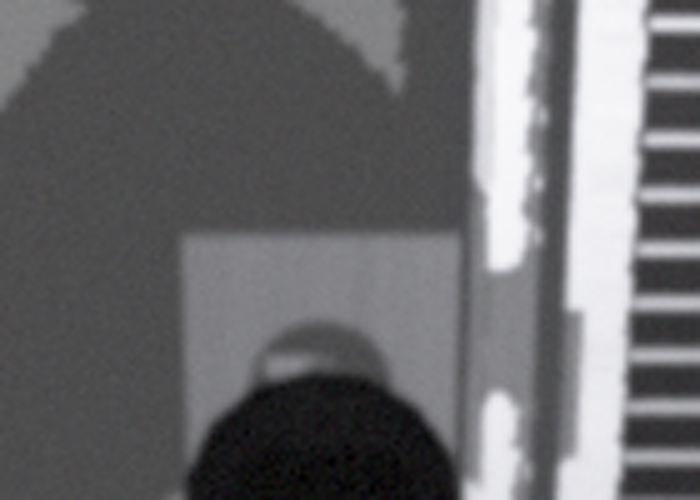

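```bash
python3 -c "
from h import *
np.set_printoptions(precision=4,suppress=True)
w=imaging.get_image('wrist');g=lambda u,v,z:at_z(w,[250+(u+.5)/5-.5,120+(v+.5)/5-.5],z)
o,T,y=tool();h=g(320,320+65,.063);e=g(320,320,.063);print(h,np.linalg.norm(h-e),g(250,385,.063)-g(390,385,.063))
print(T.T@(h-o['tool_pos']),T.T@(g(320,233,.063)-o['tool_pos']))
print([ (x['uv'],x['score'],at_z(w,x['uv'],.063)) for x in imaging.mark_of('finger_hole',w)[:1]])
"
```

```text
[ 0.5083 -0.1938  0.063 ] 0.011341575990087296 [-0.0234 -0.0041  0.    ]
[-0.0011 -0.0019  0.0859] [-0.0011 -0.028   0.0859]
[([313.0, 197.4], 0.64, array([ 0.508 , -0.1946,  0.063 ]))]
```

Emit:
{"op": "step_arm", "data": {
  "targets": [0.001,0,0,0,0.002,0,0,0,0.003,0,0,0,0.004,0,0,0,0.004,0,0,0,0.004,0,-0.001,0,0.004,0,-0.002,0,0.004,0,-0.003,0,0.004,0,-0.004,0]
}}

```text
t: 19.88
tool_pos: [0.5126, -0.1952, 0.1531]
tool_rot: [-3.127, -0.277, -0.019]
contact_force: [-0.1, 0.3, -1.5]
opening: 0.0207
```

Emit:
{"op": "step_arm", "data": {
  "targets": [0,0,-0.001,0,0,0,-0.002,0,0,0,-0.003,0,0,0,-0.004,0]
}}

```text
t: 20.22
tool_pos: [0.5126, -0.1952, 0.1573]
tool_rot: [-3.127, -0.277, -0.019]
contact_force: [-0.3, -0.5, -1.4]
opening: 0.0209
```

Emit:
{"op": "step_arm", "data": {
  "targets": [0,0,-0.001,0,0,0,-0.002,0,0,0,-0.003,0,0,0,-0.004,0]
}}

```text
t: 20.55
tool_pos: [0.5125, -0.1953, 0.1614]
tool_rot: [-3.127, -0.277, -0.019]
contact_force: [-1.0, 0.3, -1.9]
opening: 0.021
```

Emit:
{"op": "step_arm", "data": {
  "targets": [0,0,-0.001,0,0,0,-0.002,0,0,0,-0.004,0,0,0,-0.006,0,0,0,-0.008,0,0,0,-0.01,0,0,0,-0.012,0,0,0,-0.014,0,0,0,-0.016,0,0,0,-0.018,0,0,0,-0.02,0,0,0,-0.02,0]
}}

```text
t: 21.55
tool_pos: [0.5125, -0.1955, 0.182]
tool_rot: [-3.127, -0.277, -0.02]
contact_force: [0.2, 0.4, -1.1]
opening: 0.0208
```

```bash
python3 -c "
from h import *
np.set_printoptions(precision=4,suppress=True)
plan([.4422,.2006,.240],-10.57)
w=imaging.get_image('wrist');save(w,'w13')
for x in imaging.mark_of('finger_hole',w)[:1]:print(x,at_z(w,x['uv'],.063))"
```

```text
pos [ 0.5125 -0.1955  0.182 ] yaw 10.13 F [ 0.17  0.39 -1.14] M [-0.02 -0.   -0.01] tz [ 0.0127  0.0032 -0.9999] t 21.55
shift [ 0.0012 -0.4023 -0.0576] roll 0.3613
{'uv': [310.0, 186.6], 'score': 0.79} [ 0.5091 -0.1937  0.063 ]
```

View pics/w13.png

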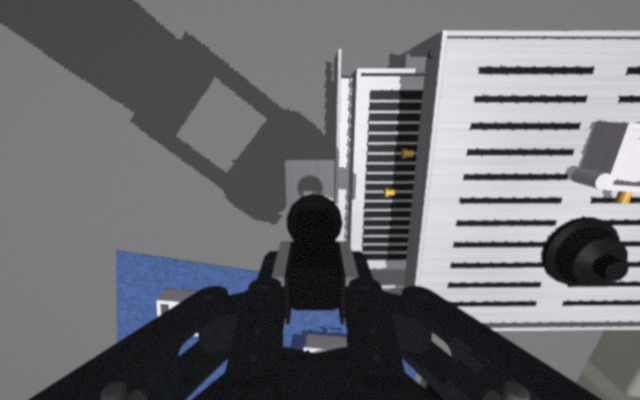

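Emit:
{"op": "step_arm", "data": {
  "targets": [0,0,-0.02,0,0,0,-0.045,0,0,-0.015,-0.058,0.03,0,-0.04,-0.058,0.07,0,-0.08,-0.058,0.11,0,-0.12,-0.058,0.15,0,-0.16,-0.058,0.2,0,-0.2,-0.058,0.24,0,-0.24,-0.058,0.28,0,-0.28,-0.058,0.32,0,-0.32,-0.058,0.361,0,-0.35,-0.058,0.361]
}}

```text
t: 22.65
tool_pos: [0.449, 0.1516, 0.24]
tool_rot: [-3.123, 0.288, -0.019]
contact_force: [0.4, 0.1, -1.3]
opening: 0.021
```

```bash
python3 -c "
from h import *
plan([.4432,.2004,.240],-10.57)"
```

```text
pos [0.449  0.1516 0.24  ] yaw -10.55 F [ 0.41  0.11 -1.33] M [ 0.01 -0.02 -0.03] tz [ 0.0124  0.0044 -0.9999] t 22.65
shift [-0.0146 -0.0469  0.0002] roll 0.0004
```

Emit:
{"op": "step_arm", "data": {
  "targets": [-0.005,-0.015,0,0,-0.01,-0.032,0,0,-0.013,-0.042,0,0,-0.0146,-0.0469,0,0,-0.0146,-0.0469,0,0,-0.0146,-0.0469,0,0]
}}

```text
t: 23.15
tool_pos: [0.4434, 0.1999, 0.24]
tool_rot: [-3.123, 0.289, -0.018]
contact_force: [0.1, -1.2, -0.9]
opening: 0.0209
```

```bash
python3 -c "
from h import *
np.set_printoptions(precision=4,suppress=True)
plan([.4432,.2004,.200],-10.57)
w=imaging.get_image('wrist');save(w,'w14',(250,100,390,220),5)
q=imaging.get_image('top');save(q,'t14',(180,215,260,285),8);save(q,'t14b',(290,70,430,250),3)
p=imaging.get_image('scene');save(p,'s14',(360,130,460,240),7)"
```

```text
pos [0.4434 0.1999 0.24  ] yaw -10.57 F [ 0.1  -1.24 -0.93] M [-0.02  0.    0.  ] tz [ 0.0121  0.0038 -0.9999] t 23.15
shift [-0.0007 -0.0003  0.04  ] roll 0.0
```

View pics/w14.png

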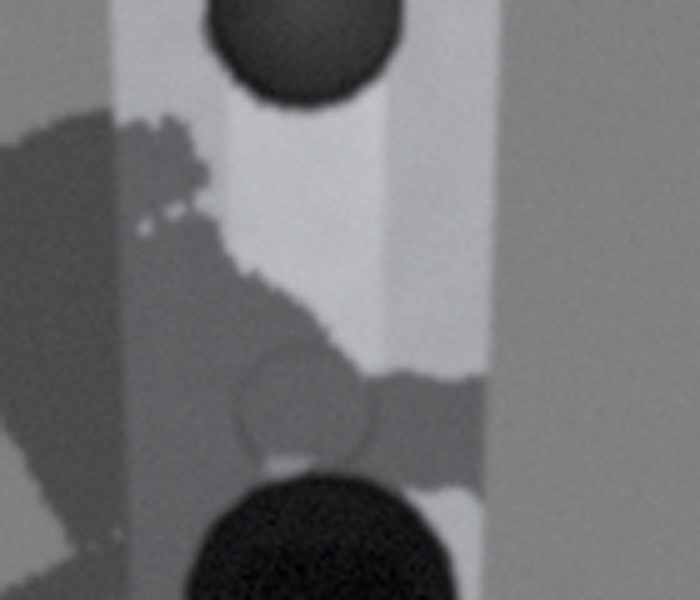

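View pics/s14.png

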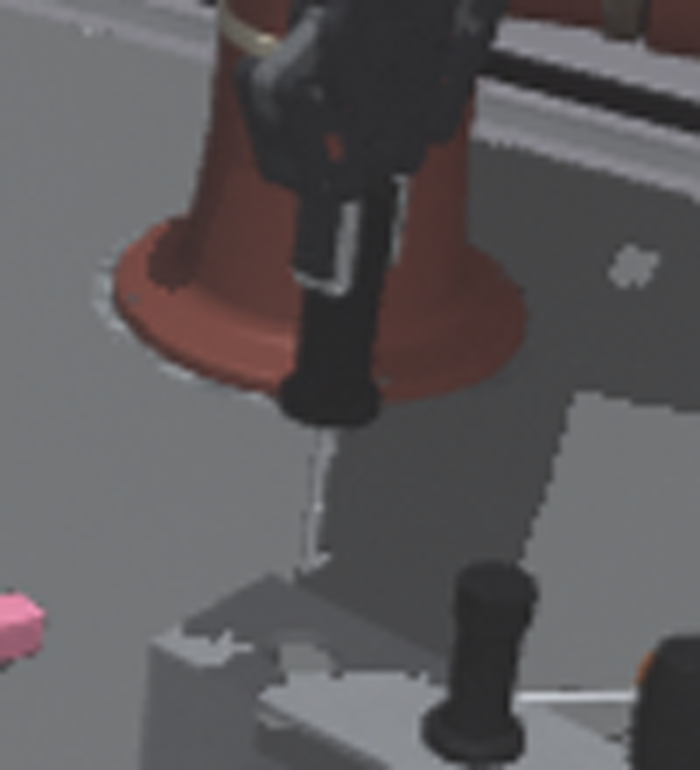

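View pics/t14b.png

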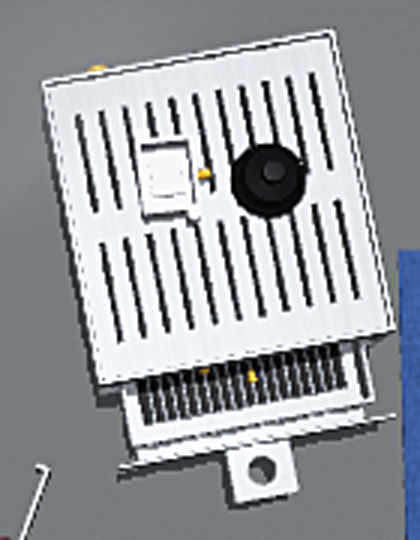

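```bash
python3 -c "
from h import *
np.set_printoptions(precision=4,suppress=True)
w=imaging.get_image('wrist');g=lambda u,v,z:at_z(w,[250+(u+.5)/5-.5,100+(v+.5)/5-.5],z)
o,T,y=tool();h=g(306,411,.1);print(h,g(237,411,.1)-g(376,411,.1),o['tool_pos'],T.T@(h-o['tool_pos']))
"
```

```text
[0.4415 0.2025 0.1   ] [-0.0278  0.0053  0.    ] [0.4435 0.1996 0.2401] [-0.0041 -0.0016  0.1401]
```

Emit:
{"op": "step_arm", "data": {
  "targets": [0,0,0.01,0,0,0,0.02,0,0,0,0.03,0,0,0,0.034,0,0,0,0.036,0,0,0,0.038,0,0,0,0.04,0]
}}

```text
t: 23.93
tool_pos: [0.4441, 0.1998, 0.2002]
tool_rot: [-3.123, 0.29, -0.019]
contact_force: [-0.3, -0.4, -1.8]
opening: 0.0206
```

Emit:
{"op": "step_arm", "data": {
  "targets": [0,0,0.0015,0,0,0,0.003,0,0,0,0.0045,0,0,0,0.006,0]
}}

```text
t: 24.27
tool_pos: [0.4443, 0.1999, 0.1943]
tool_rot: [-3.122, 0.29, -0.02]
contact_force: [-0.8, -0.1, -0.6]
opening: 0.0212
```

Emit:
{"op": "step_arm", "data": {
  "targets": [0,0,0.002,0,0,0,0.004,0,0,0,0.006,0,0,0,0.008,0]
}}

```text
t: 24.6
tool_pos: [0.4444, 0.2, 0.1861]
tool_rot: [-3.122, 0.29, -0.02]
contact_force: [0.8, 0.6, -1.6]
opening: 0.0207
```

Emit:
{"op": "step_arm", "data": {
  "targets": [0,0,0.005,0,-0.0005,0,0.01,0,-0.001,0,0.015,0,-0.0015,0,0.02,0,-0.002,0,0.025,0,-0.0025,0,0.03,0,-0.003,0,0.035,0,-0.003,0,0.04,0,-0.003,0,0.045,0,-0.003,0,0.049,0,-0.003,0,0.051,0,-0.003,0,0.051,0]
}}

```text
t: 25.6
tool_pos: [0.4418, 0.2006, 0.1343]
tool_rot: [-3.123, 0.29, -0.018]
contact_force: [-0.3, -0.6, -1.6]
opening: 0.0209
```

```bash
python3 -c "
from h import *
plan([.4424,.2006,.1288],-10.57)
p=imaging.get_image('scene');save(p,'s15',(370,170,450,260),7)"
```

```text
pos [0.4418 0.2006 0.1343] yaw -10.63 F [-0.25 -0.63 -1.62] M [-0.02  0.01  0.02] tz [ 0.0121  0.0041 -0.9999] t 25.6
shift [ 0.0005 -0.      0.0055] roll -0.001
```

View pics/s15.png

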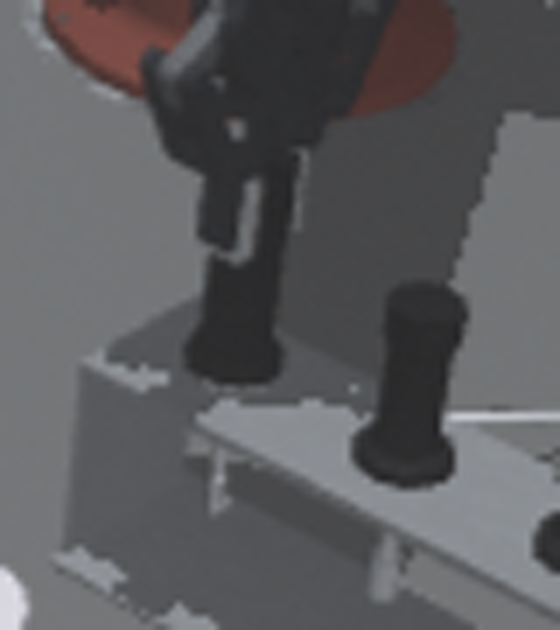

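Nearly seated; lower the last 5 mm while watching the force.

Emit:
{"op": "step_arm", "data": {
  "targets": [0.0005,0,0.001,0,0.0005,0,0.002,0,0.0005,0,0.003,0,0.0005,0,0.004,0]
}}

```text
t: 25.98
tool_pos: [0.4427, 0.2007, 0.1309]
tool_rot: [-3.122, 0.29, -0.02]
contact_force: [0.1, 0.8, -0.9]
opening: 0.0209
```

Emit:
{"op": "step_arm", "data": {
  "targets": [0,0,0.0005,0,0,0,0.001,0,0,0,0.0015,0]
}}

```text
t: 26.23
tool_pos: [0.4428, 0.2006, 0.1294]
tool_rot: [-3.122, 0.29, -0.02]
contact_force: [0.1, -0.1, -1.0]
opening: 0.0208
```

```bash
python3 -c "
from h import *
plan([.4424,.2006,.1288],-10.57)"
```

```text
pos [0.4428 0.2006 0.1294] yaw -10.63 F [ 0.15 -0.14 -0.96] M [ 0.02 -0.   -0.02] tz [ 0.0132  0.0044 -0.9999] t 26.2333
shift [-0.0004  0.0001  0.0006] roll -0.001
```

Emit:
{"op": "step_arm", "data": {
  "targets": [0,0,0.0005,0,0,0,0.001,0]
}}

```text
t: 26.4
tool_pos: [0.4429, 0.2007, 0.1289]
tool_rot: [-3.122, 0.29, -0.02]
contact_force: [-0.2, -0.2, 3.0]
opening: 0.0209
```

Emit:
{"op": "step_arm", "data": {
  "targets": [0,0,0.0005,0,0,0,0.001,0]
}}

```text
t: 26.57
tool_pos: [0.443, 0.2008, 0.1288]
tool_rot: [-3.122, 0.29, -0.02]
contact_force: [-2.7, -0.6, 6.0]
opening: 0.0211
```

Emit:
{"op": "step_arm", "data": {
  "targets": [0,0,-0.0005,0,0,0,-0.0005,0,0,0,-0.0005,0,0,0,-0.0005,0,0,0,-0.0005,0,0,0,-0.0005,0,0,0,-0.0005,0,0,0,-0.0005,0,0,0,-0.0005,0,0,0,-0.0005,0],
  "grip": 0.08
}}

```text
t: 27.4
tool_pos: [0.443, 0.2008, 0.1293]
tool_rot: [-3.122, 0.29, -0.02]
contact_force: [0.7, -0.1, 0.2]
opening: 0.0801
```

```bash
python3 -c "
from h import *
plan([.4424,.2006,.1288],-10.57)
w=imaging.get_image('wrist');save(w,'w16')"
```

```text
pos [0.443  0.2008 0.1293] yaw -10.62 F [ 0.65 -0.1   0.19] M [ 0.03  0.02 -0.  ] tz [ 0.0131  0.0046 -0.9999] t 27.4
shift [-0.0005  0.0003  0.0004] roll -0.0009
```

View pics/w16.png

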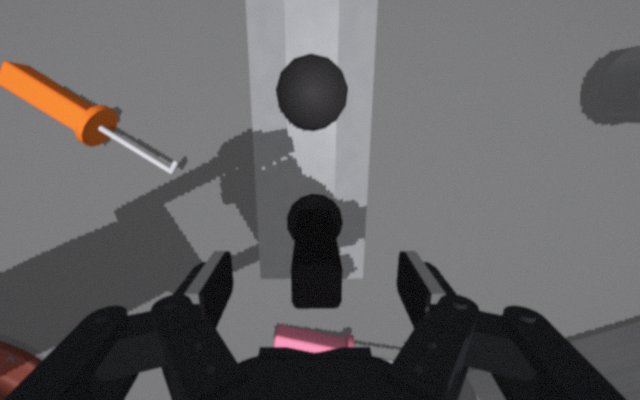

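Hook stands free between the open jaws at (317,260). Retreat straight up.

Emit:
{"op": "step_arm", "data": {
  "targets": [0,0,-0.01,0,0,0,-0.03,0,0,0,-0.05,0,0,0,-0.07,0,0,0,-0.09,0,0,0,-0.11,0,0,0,-0.13,0,0,0,-0.15,0,0,0,-0.15,0,0,0,-0.15,0,0,0,-0.15,0,0,0,-0.15,0]
}}

```text
t: 28.45
tool_pos: [0.4403, 0.1999, 0.2776]
tool_rot: [-3.123, 0.29, -0.016]
contact_force: [-0.9, 0.3, 0.1]
opening: 0.0798
```

```bash
python3 -c "
from h import *
np.set_printoptions(precision=4,suppress=True)
plan([.4424,.2006,.1288],-10.57)
p=imaging.get_image('scene');A=p['color'][160:290,180:500,::-1]
q=imaging.get_image('top');B=q['color'][70:290,120:520,::-1]
A=cv2.resize(A,(760,309));B=cv2.resize(B,(500,275));B=cv2.copyMakeBorder(B,0,0,0,260,0)
cv2.imwrite('pics/fin.png',np.vstack([A,B]))
w=imaging.get_image('wrist');save(w,'w17')
print([(x['uv'],x['score'],at_z(q,x['uv'],.063)) for x in imaging.mark_of('finger_hole',q)[:1]])
"
```

```text
pos [0.4403 0.1999 0.2776] yaw -10.62 F [-0.93  0.32  0.13] M [-0.01 -0.02  0.04] tz [ 0.0106  0.0038 -0.9999] t 28.45
shift [ 0.0005 -0.0002  0.1488] roll -0.0009
[([376.8, 224.7], 0.69, array([ 0.5131, -0.1942,  0.063 ]))]
```

View pics/fin.png

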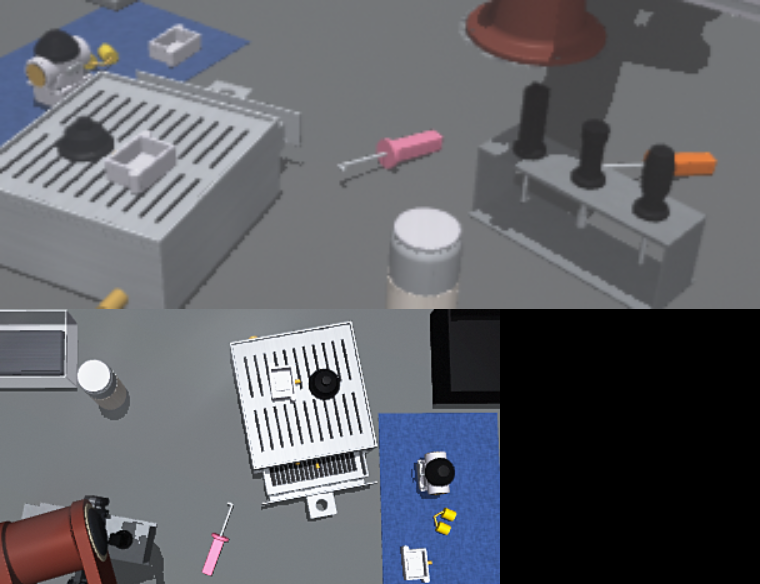

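View pics/w17.png

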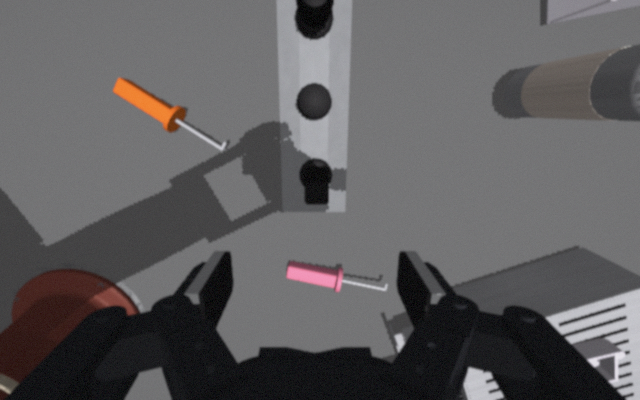

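```bash
python3 -c "
from h import *
print(ticket.finish_job())"
```

```text
the job is handed in; nothing more can be done
None
```

I took the square-handled hook from its rack hole, drew the filter tray out until its catch clicked, unhooked it and hung the hook back. I then handed the job in at about 28.5 s of the 72 s. No verdict is reported on hand-in.

- **Drawing the tray:** The measured pull rose from about 3–4 N to a peak of about 8.3 N, then fell to 0 N. By the finger-hole position, the tray is out by roughly 70 mm. It stayed put when I moved the hook off the edge of the hole and lifted it clear. During the pull the wrist also read up to about 6–7 N downward, probably friction in the hole. That makes the combined reading at most about 11 N.
- **Hanging the hook back:** The collar met the plate at the same tool pose, within about 1 mm, as when I gripped it. The final pictures show the hook upright in its own hole, the tray out, and the other rack tools and deck parts where they were. I did not measure the hook's position or tilt separately after letting go.
- **Disagreement between checks:** The top camera's network put the finger hole about 5 mm away from the wrist-camera measurement. Both are well above the 50 mm needed.
- **Tool tilt:** The tool picked up about 0.013 rad of tilt under load. That is well inside the 0.1 rad limit, and the hook hung freely once I released it.

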